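# Press a tube cap home through the guard window of a cap press

### The job

The two-station cap press has a tube standing at the front of each station. Reach with closed fingertips through the window in the yellow guard above the station that holds the white-capped tube, press its red lever fully down, keep it down for about a second, then let it come back up and withdraw clear of the press. Do not touch the guard or its yellow window frame, leave the other station's lever alone, and leave both tubes and the things around the press where they are.

Things in the scene. Friction and masses are not known exactly. Their poses are not given: they have to be found in the camera images.
- cap_press: Bench press for tube caps, fixed: white housing, 170 mm wide (y) and 116 mm deep on a dark base, with a grey nest block for two tubes at its front. Origin on the worktop; x points from its front (tubes) to its back, y to the left as the robot sees it, z up. Left station at y = +40 mm, right station at y = -40 mm; tubes stand at x = -76 mm, lever pads and windows are centred at x = +2 mm. Plunger guides stand above the tubes, up to 138 mm above the worktop.
- guard: The guard of the press, not to be touched: a yellow plate (124 mm deep x 170 mm wide x 8 mm, its upper face 140 mm above the worktop) with two windows, on clear side, front and back panels 3 mm thick. Fixed to the press; same origin and axes as cap_press.
- left_window (a point): Centre of the left window, level with the guard's upper face. The opening measures 76 mm front to back (cap_press x) by 62 mm across (cap_press y) and is cut through an 8 mm thick plate; the pad lies right below its centre.
- right_window (a point): Centre of the right window, level with the guard's upper face. The opening measures 76 mm front to back (cap_press x) by 62 mm across (cap_press y) and is cut through an 8 mm thick plate; the pad lies right below its centre.
- lever_left_pad (a point): Red thumb pad (36 mm front to back x 32 mm wide) of the left lever, seen through the left window. The point is the centre of the pad's upper face: at rest 23 mm below the guard's upper face (117 mm above the worktop), 36 mm below it when fully down. The lever's pivot is 56 mm behind the pad (cap_press +x), so the pad moves straight down by about 13 mm.
- lever_right_pad (a point): Red thumb pad (36 mm front to back x 32 mm wide) of the right lever, seen through the right window. The point is the centre of the pad's upper face: at rest 23 mm below the guard's upper face (117 mm above the worktop), 36 mm below it when fully down. The lever's pivot is 56 mm behind the pad (cap_press +x), so the pad moves straight down by about 13 mm.
- lever_left (a joint): Left lever: 0 = up at rest, 0.24 rad = fully down on its stop. A spring drives it back up: at the pad it starts to move at about 4 N and needs about 8 N at the stop.
- lever_right (a joint): Right lever: 0 = up at rest, 0.24 rad = fully down on its stop. A spring drives it back up: at the pad it starts to move at about 4 N and needs about 8 N at the stop.
- left_nest (a point): Bottom of the left tube nest (12 mm above the worktop), in front of the left lever; a tube stands in it.
- right_nest (a point): Bottom of the right tube nest (12 mm above the worktop), in front of the right lever; a tube stands in it.
- white_tube: Sample tube with a white cap, 84 mm tall, 16 mm over the cap, standing upright in one of the two nests of the press (which one varies). Origin: centre of its underside.
- purple_tube: Sample tube with a purple cap, 84 mm tall, 16 mm over the cap, standing upright in one of the two nests of the press (which one varies). Origin: centre of its underside.
- slide_box: White lidded slide box, 93 x 100 x 46 mm, loose, in front of the press. Origin: centre of its underside.
- tip_box: Tip box with a blue lid, 92 x 122 x 67 mm, loose, to the left in front of the press. Origin: centre of its underside.
- tray: Empty white tray, 70 x 168 x 22 mm, loose, to the left of the press. Origin: centre of its underside.
- analyser: Tall bench analyser with a screen, fixed, right of the press: 374 mm deep (x), 270 mm wide (y), 334 mm tall, with a small power brick on top (top at 0.37 m). Origin: centre of its underside. Keep the arm clear of it.

How it is judged:
On the way:
1. the lever of the white-capped tube's station is kept fully down for about a second (((horizontal distance between white_tube and left_nest below 0.02 m and value of joint lever_left above 0.205 rad) or (horizontal distance between white_tube and right_nest below 0.02 m and value of joint lever_right above 0.205 rad))), for 0.8 s.
At the end, for the whole second after the job is handed in: Both levers are up again (within 0.03 rad of rest), both tubes stand upright in their nests (within 10 mm), and the slide box, tip box and tray are within 20 mm of where they stood (value of joint each of lever_left, lever_right below 0.03 rad and (horizontal distance between white_tube and left_nest below 0.01 m or horizontal distance between white_tube and right_nest below 0.01 m) and (horizontal distance between purple_tube and left_nest below 0.01 m or horizontal distance between purple_tube and right_nest below 0.01 m) and angle between each of white_tube, purple_tube's own z axis and vertical below 0.2 rad and not (distance of slide_box from where it was at the start of the episode above 0.02 m) and not (distance of tip_box from where it was at the start of the episode above 0.02 m) and not (distance of tray from where it was at the start of the episode above 0.02 m)); the robot touches nothing.
It fails at once if the arm or fingers touch the guard or its window frame (contact force between any of the fingers, the arm and guard above 0.3 N).
It fails at once if the other station's lever is pressed ((horizontal distance between white_tube and left_nest below 0.02 m and value of joint lever_right above 0.06 rad) or (horizontal distance between white_tube and right_nest below 0.02 m and value of joint lever_left above 0.06 rad)).
It fails at once if a tube is shifted or lifted by more than 12 mm (distance of any of white_tube, purple_tube from where it was at the start of the episode above 0.012 m).
It fails at once if the slide box, tip box or tray is shifted or lifted by more than 20 mm (distance of any of slide_box, tip_box, tray from where it was at the start of the episode above 0.02 m).
It also fails if it takes over 32 s, if anything falls off the work surface, if the arm or the gripper's body presses on something with over 40 N, if the wrist force passes 120 N, or if a joint passes its speed limit or range.

### The arm

A 7-joint arm with a two-finger parallel gripper is mounted at the origin on a cart in front of the work surface, level with it; the furniture and walls round the work are solid. World frame = base frame: x ahead of the robot, y to its left, z up, the work surface at z = 0. Lengths are in m, angles in rad, forces in N, time in s.
With the tool pointing down it reaches from about 0.35 to 0.9 m from the base axis. Payload 19.9 kg.
Tool frame: the origin (TCP) lies at the very end of the fingers, on their centre line; the grasp point (between the pads) lies 19 mm behind it; z points along the fingers, y is the direction in which the jaws open and shut (so a half turn about z gives the same grasp; the last joint's range is limited). The gripper opens to 85 mm and grips with 20 to 120 N. Pads are 22 mm wide; open, the fingers measure 114 mm over their backs; the gripper's body (76 mm by 85 mm) begins 54 mm behind the grasp point. The pads swing forward as they close: fully open they stand 13 mm farther back than shut.
Start: joints at [1.157, 0.417, -0.01, 1.614, 0.005, 1.111, -0.053], TCP at [0.228, -0.582, 0.231] pointing down, gripper open.
Joint ranges: [-2.81, 2.81], [-0.39, 2.02], [-1.27, 1.25], [0.06, 2.57], [-1.19, 4.33], [0.19, 2], [-2.82, 2.82]. Speed limits (rad/s): [1.89, 1.89, 2.39, 2.39, 3.01, 3.01, 3.01].

### API

Orientations are given as a 3x3 rotation matrix whose columns are the frame's x, y, z axes.
In Python, from bench import env gives the robot as it stands.
- The arm moves only by the tool send_rows, never from a script. Its argument "motion" is a list of rows, each a list of 3 entries, a list of its own where there are three numbers: the shift along the world's x, y, z in units of 60 mm (1.0 is 60 mm), then the turn about the world's z in units of 6 degrees (1.0 is 6 degrees), then the closure, from 0 (fully open) to 1 (shut). In form: [[[tx, ty, tz], yaw, grip], ...]. A call has 1 to 20 rows; each row is the pose to reach, as a shift and turn from the pose measured when the call began; what a row does not reach only later rows make up. A row lasts 1/8 s, in which the tool goes at most 62.5 mm and 10.7 degrees, less where a joint would pass 70% of its speed; a pose out of reach is approached as far as the arm can. A call with a gripper value outside its range is refused whole. The fingers move at their own pace and stop on an object; "newtons" is the grip in N (left out, the last holds). Time passes only in rows, so rows that repeat a pose let the fingers close. It gives the time, the measured TCP pose, the force and the opening at its end, in the units of the state.
- env.get_obs(): the state, without advancing time (a new reading comes with each control period).
- env.snapshot(name): name is "side" or "top"; returns a dict with "pixels" (400x640x3 uint8, red, green, blue), "camera_matrix" (3x3 intrinsics, pixels), "k1" (the pictures are not rectified: a ray, as slopes to the right and down, at radius r is drawn at 1 + k1 r^2 times it, then the intrinsics apply), "view" (4x4, takes a point from world to camera coordinates). Camera axes: x right, y down, z forward; pixel columns grow to the right and rows downward; lengths in m; the calibration is good to about 2 mm. A picture is of the moment at which its call begins. There is no depth.
- env.finish_job(): hands the job in, once; it reports no verdict.
The state is a dict: "clock": time; "q": joint angles; "joint_vel": joint speeds; "joint_torque": joint torques, N m; "position": TCP position; "eef_rot": TCP orientation; "contact_force": force on the tool from outside, world axes, zero at the start; "ft_torque": the same for the moment, N m; "width": opening from 0.0 (shut) to 1.0 (fully open).
Only numpy, scipy, OpenCV 4.12 (cv2) and the standard library are available. Lean on these libraries where they do the work, as an engineer would, in place of code of your own. Each camera call takes 0.05 s, during which the arm holds its last target.

## Working session

There is one attempt and no reset: what is moved stays moved. The work goes in short steps, Python scripts to look and compute and a tool call to move; the robot and the scene stay as the last step left them, time stands still between calls to the robot, and variables do not carry over. Pictures are saved under pics/ and viewed, and the job is handed in when it is done.

Besides the shell and the picture viewer there is one more tool, called after "Call:" by a JSON object that holds its "method" and its "body", one argument or row to a line. send_rows: Moves the arm, as the interface text tells. Its arguments: {"type":"object","properties":{"motion":{"type":"array"},"newtons":{"type":"number"}},"required":["motion"]}

```bash
mkdir -p pics; ls
python3 - <<'E'
from bench import env
import cv2
o=env.get_obs();print({k:o[k] for k in('clock','position','eef_rot','contact_force','width','q')})
for n in('side','top'):
    s=env.snapshot(n);cv2.imwrite(f'pics/{n}0.png',s['pixels'][:,:,::-1]);print(n,s['camera_matrix'],s['k1'],s['view'])
E
```

```text
pics
{'clock': 0.0, 'position': array([ 0.22745829, -0.58173358,  0.2306496 ]), 'eef_rot': array([[ 9.31333639e-01,  3.64166615e-01, -5.74560166e-04],
       [ 3.64167052e-01, -9.31332902e-01,  1.17659786e-03],
       [-1.06629127e-04, -1.30504105e-03, -9.99999143e-01]]), 'contact_force': array([-0.69884808,  0.25672734,  0.21604927]), 'width': 1.0026770218436514, 'q': array([ 1.15653194,  0.41797107, -0.01028307,  1.61420414,  0.00470292,
        1.11075025, -0.05301761])}
side [[458.41541991   0.         320.36824989]
 [  0.         458.41541991 200.84193448]
 [  0.           0.           1.        ]] -0.13426355297567227 [[-0.59132217 -0.80615292  0.02134358  0.47685239]
 [-0.5606154   0.39190441 -0.72946646  0.23515187]
 [ 0.57969687 -0.44331523 -0.68368351  1.0687834 ]
 [ 0.          0.          0.          1.        ]]
top [[381.62728616   0.         314.92627972]
 [  0.         381.62728616 202.24965902]
 [  0.           0.           1.        ]] -0.05586747444835802 [[ 0.02534996 -0.99951455 -0.01811187  0.2756074 ]
 [-0.98469619 -0.02184096 -0.1729057   0.49562001]
 [ 0.17242618  0.02221785 -0.98477184  1.03389431]
 [ 0.          0.          0.          1.        ]]
```

View pics/side0.png

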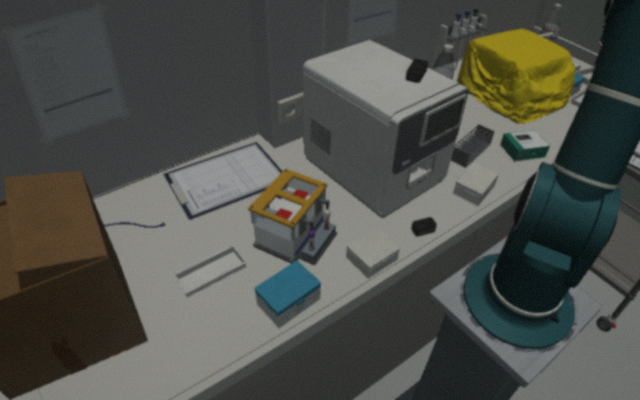

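View pics/top0.png

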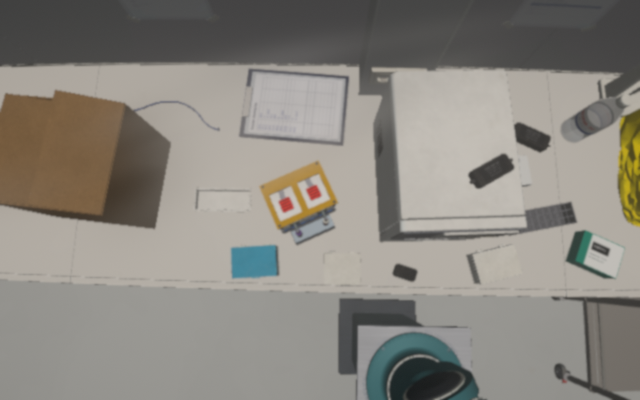

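The side view shows the press around (290,215) with its orange-yellow guard and red pads. In the top view it's around (300,197), turned, with the tubes at the front near (310,230). I'll zoom in next.

Run:
```python
import cv2
a=cv2.imread('pics/side0.png')[160:270,240:350];b=cv2.imread('pics/top0.png')[155:250,250:345]
cv2.imwrite('pics/sz.png',cv2.resize(a,(600,600),interpolation=cv2.INTER_CUBIC))
cv2.imwrite('pics/tz.png',cv2.resize(b,(600,600),interpolation=cv2.INTER_CUBIC))
```

```text
(no output)
```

View pics/sz.png

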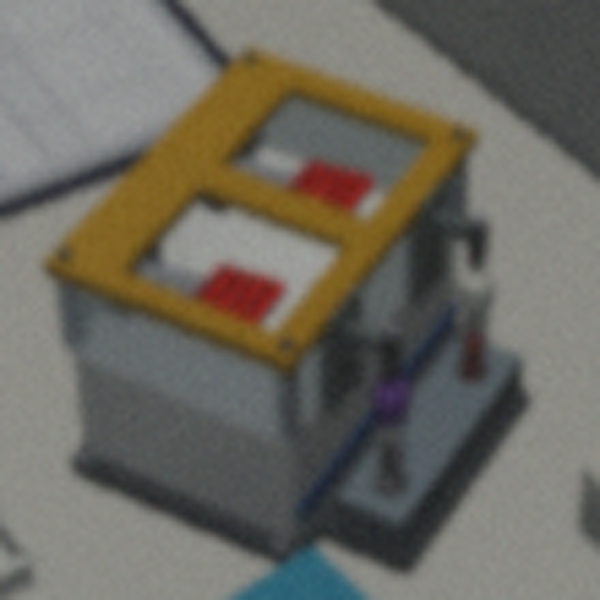

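View pics/tz.png

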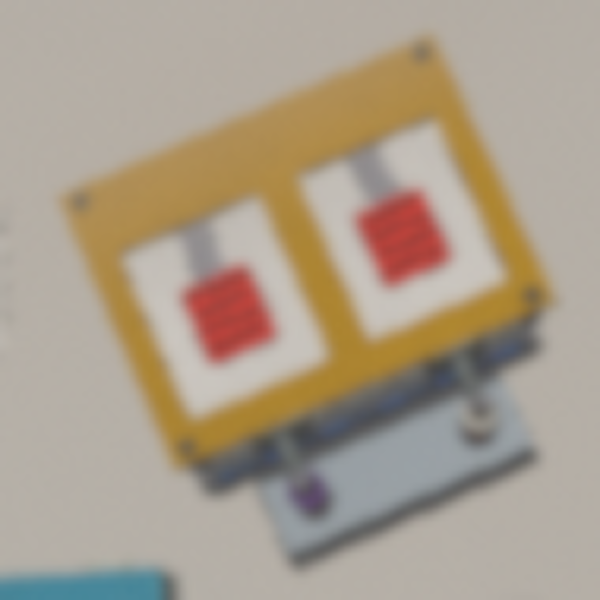

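The white cap is at the right station: top zoom (475,420), side zoom (475,300). Purple is at the left. Next I'll measure the window, plate and pads.

```bash
cat > h.py <<'E'
import numpy as np,cv2
def rays(s,uv):
    K=s['camera_matrix'];p=cv2.undistortPoints(np.array(uv,float).reshape(-1,1,2),K,np.array([s['k1'],0,0,0.])).reshape(-1,2)
    return p
def ray(s,uv):
    # drawn = true*(1+k1 r^2) -> OpenCV k1 model
    p=rays(s,uv);V=s['view'];R=V[:3,:3];t=V[:3,3];c=-R.T@t
    d=(R.T@np.c_[p,np.ones(len(p))].T).T
    return c,d/np.linalg.norm(d,axis=1,keepdims=True)
def plane(s,uv,z):
    c,d=ray(s,uv);return c+d*((z-c[2])/d[:,2])[:,None]
def tri(s1,u1,s2,u2):
    c1,d1=ray(s1,u1);c2,d2=ray(s2,u2);out=[];e=[]
    for a,b in zip(d1,d2):
        A=np.c_[a,-b];k=np.linalg.lstsq(A,c2-c1,rcond=None)[0]
        p,q=c1+k[0]*a,c2+k[1]*b;out.append((p+q)/2);e.append(np.linalg.norm(p-q))
    return np.array(out),np.array(e)
E
python3 - <<'E'
from bench import env
from h import *
np.set_printoptions(precision=4,suppress=True)
S={n:env.snapshot(n) for n in('side','top')}
roi={'side':(160,270,240,350),'top':(155,250,250,345)}
P={}
for n,s in S.items():
    r0,r1,c0,c1=roi[n];F=6
    im=cv2.resize(s['pixels'][r0:r1,c0:c1],None,fx=F,fy=F,interpolation=cv2.INTER_CUBIC)
    hsv=cv2.cvtColor(im,cv2.COLOR_RGB2HSV)
    tf=lambda q:(np.array(q,float)+.5)/F-.5+[c0,r0]
    y=cv2.inRange(hsv,(12,130,80),(32,255,255));y=cv2.morphologyEx(y,cv2.MORPH_OPEN,np.ones((5,5)))
    cs,h=cv2.findContours(y,cv2.RETR_CCOMP,cv2.CHAIN_APPROX_NONE)
    o=im.copy()
    for c,hh in zip(cs,h[0]):
        if cv2.contourArea(c)<3000: continue
        hull=cv2.convexHull(c)
        ap=cv2.approxPolyN(hull,4,ensure_convex=True).reshape(-1,2) if hasattr(cv2,'approxPolyN') else cv2.approxPolyDP(hull,20,True).reshape(-1,2)
        cv2.polylines(o,[ap.astype(int).reshape(-1,1,2)],True,(0,255,0),1)
        uv=tf(ap);w=plane(s,uv,.14);print(n,'hole' if hh[3]>=0 else 'outer',cv2.contourArea(c));print(np.c_[uv,w]);
        print('  quad mean',w.mean(0),'sides',np.linalg.norm(w-np.roll(w,-1,0),axis=1))
    r=cv2.inRange(hsv,(0,120,90),(8,255,255))|cv2.inRange(hsv,(172,120,90),(180,255,255))
    k,lab,st,ce=cv2.connectedComponentsWithStats(r)
    l=[(tf(ce[i]),st[i,4]) for i in range(1,k) if st[i,4]>1500];l.sort(key=lambda t:t[0][0]);print(n,'red',l)
    P[n]=[a for a,_ in l]
    cv2.imwrite(f'pics/m_{n}.png',cv2.resize(o,(600,600))[:,:,::-1])
print(tri(S['side'],P['side'],S['top'],P['top']))
print(plane(S['top'],P['top'],.117),plane(S['side'],P['side'],.117))
# caps (hand-read zoom pixels), purple, white, in zooms
sz=lambda x,y:(x*110/600-.5+240,y*110/600-.5+160); tz=lambda x,y:(x*95/600-.5+250,y*95/600-.5+155)
print('caps',tri(S['side'],[sz(391,398),sz(474,283)],S['top'],[tz(312,495),tz(476,422)]))
E
```

```text
side outer 86518.5
[[327.75   183.9167   0.4712   0.2267   0.14  ]
 [292.5833 227.4167   0.3971   0.3817   0.14  ]
 [246.0833 208.4167   0.5111   0.4373   0.14  ]
 [284.4167 168.5833   0.5839   0.2825   0.14  ]]
  quad mean [0.4909 0.332  0.14  ] sides [0.1719 0.1268 0.171  0.1257]
side hole 20866.0
[[303.75   204.9167   0.4431   0.3191   0.14  ]
 [290.25   221.5833   0.4155   0.3759   0.14  ]
 [261.75   209.75     0.4861   0.4093   0.14  ]
 [276.0833 193.9167   0.5136   0.3522   0.14  ]]
  quad mean [0.4646 0.3641 0.14  ] sides [0.0631 0.0782 0.0633 0.0779]
side hole 17543.5
[[318.9167 185.5833   0.4787   0.2485   0.14  ]
 [307.25   200.75     0.4502   0.304    0.14  ]
 [280.25   190.25     0.5191   0.3367   0.14  ]
 [292.0833 175.75     0.5485   0.2822   0.14  ]]
  quad mean [0.4991 0.2929 0.14  ] sides [0.0624 0.0762 0.0619 0.0775]
side red [(array([283.6121, 213.4414]), np.int32(3196)), (array([300.6252, 193.4062]), np.int32(2600))]
top outer 99498.5
[[337.0833 202.4167   0.4732   0.2281   0.14  ]
 [277.9167 228.5833   0.4021   0.378    0.14  ]
 [260.0833 186.9167   0.5098   0.42
[... 388 characters left out ...]
678 0.0825 0.0696 0.0815]
top hole 28226.5
[[331.4167 199.0833   0.4816   0.2429   0.14  ]
 [307.75   210.5833   0.4503   0.3031   0.14  ]
 [294.75   181.75     0.5255   0.3391   0.14  ]
 [318.75   171.25     0.5549   0.2773   0.14  ]]
  quad mean [0.5031 0.2906 0.14  ] sides [0.0679 0.0834 0.0685 0.081 ]
top red [(array([285.8198, 204.3024]), np.int32(4192)), (array([313.347 , 192.1419]), np.int32(4181))]
(array([[0.4688, 0.3618, 0.1153],
       [0.5024, 0.2895, 0.1178]]), array([0.0023, 0.003 ]))
[[0.4692 0.3624 0.117 ]
 [0.5036 0.2906 0.117 ]] [[0.4663 0.3619 0.117 ]
 [0.5019 0.288  0.117 ]]
caps (array([[0.3978, 0.3279, 0.0891],
       [0.4298, 0.259 , 0.0951]]), array([0.0021, 0.0019]))
```

```bash
python3 -c "
import cv2,numpy as np
cv2.imwrite('pics/both.png',np.hstack([cv2.resize(cv2.imread(f'pics/m_{n}.png'),(400,400)) for n in('side','top')]))"
```

```text
(no output)
```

View pics/both.png

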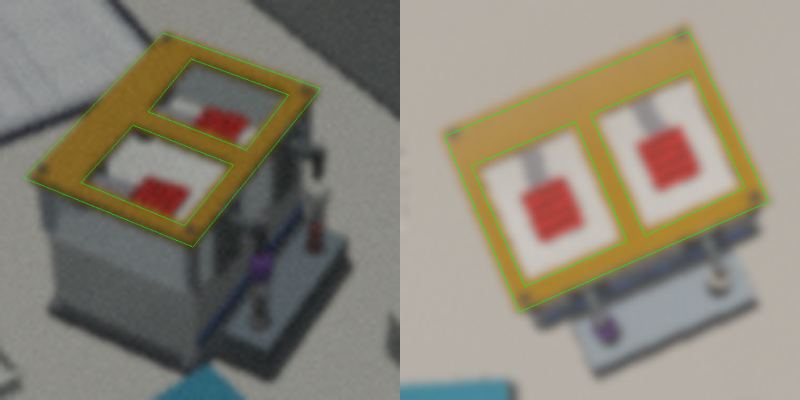

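Call:
{"method": "send_rows", "body": {
  "motion": [
    [[0, 0, 1], 0, 1],
    [[0, 0, 2], 0, 1],
    [[0, 0, 3], 0, 1],
    [[0, 0, 4], 0, 1],
    [[0, 0, 4.5], 0, 1],
    [[0, 0, 4.5], 0, 1]
  ],
  "newtons": 20
}}

```text
clock: 0.95
position: [0.2277, -0.5822, 0.503]
eef_rot: [[0.931, 0.364, 0.001], [0.364, -0.931, -0.002], [0.0, 0.003, -1.0]]
contact_force: [-1.0, -0.7, -1.0]
width: -0.0
```

Run:
```python
from bench import env
from h import *
o=env.get_obs();print(o['position'],o['q'],o['width'],o['contact_force'])
s=env.snapshot('top');print(plane(s,[(400,218),(524,216),(388,68),(385,238)],.334))
cv2.imwrite('pics/top1.png',s['pixels'][:,:,::-1])
```

```text
[ 0.22771009 -0.58219011  0.5029854 ] [ 1.14767602e+00  3.15948145e-01  1.51240905e-03  1.15939529e+00
 -4.05452893e-04  1.66363563e+00 -4.88911454e-02] -0.0003107038005175585 [-0.95180547 -0.6563035  -1.00442632]
[[ 0.40962086  0.10606401  0.334     ]
 [ 0.41921238 -0.15139505  0.334     ]
 [ 0.74325592  0.12691813  0.334     ]
 [ 0.3680663   0.13695709  0.334     ]]
```

View pics/top1.png

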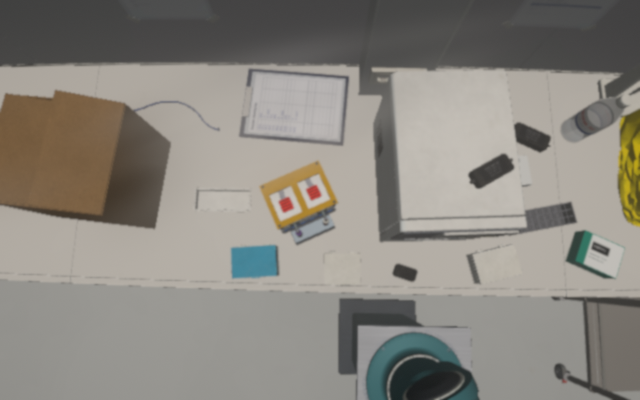

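The top view is unchanged and the gripper is shut. The analyser's top spans y from -0.15 to 0.11, and the tool at z=0.50 clears it. Now I'll cross over.

Call:
{"method": "send_rows", "body": {
  "motion": [
    [[0.25, 0.8, 0], 0.87, 1],
    [[0.5, 1.6, 0], 1.74, 1],
    [[0.76, 2.4, 0], 2.6, 1],
    [[1.0, 3.2, 0], 3.5, 1],
    [[1.25, 4.0, 0], 4.35, 1],
    [[1.5, 4.8, 0], 5.2, 1],
    [[1.75, 5.6, 0], 6.1, 1],
    [[2.0, 6.4, 0], 7.0, 1],
    [[2.3, 7.2, 0], 7.8, 1],
    [[2.5, 8.0, 0], 8.7, 1],
    [[2.8, 8.8, 0], 9.6, 1],
    [[3.0, 9.6, 0], 10.4, 1],
    [[3.3, 10.4, 0], 11.3, 1],
    [[3.55, 11.2, 0], 12.1, 1],
    [[3.8, 12.0, 0], 13.0, 1],
    [[4.05, 12.8, 0], 13.9, 1],
    [[4.3, 13.6, 0], 14.8, 1],
    [[4.57, 14.54, 0], 15.67, 1],
    [[4.57, 14.54, 0], 15.67, 1],
    [[4.57, 14.54, 0], 15.67, 1]
  ]
}}

```text
clock: 3.5
position: [0.5016, 0.2903, 0.4999]
eef_rot: [[-0.429, 0.903, -0.002], [0.903, 0.429, -0.001], [0.0, -0.002, -1.0]]
contact_force: [-0.2, -1.0, -0.0]
width: 0.001
```

Run:
```python
from bench import env
from h import *
o=env.get_obs();print(o['clock'],o['position'],o['eef_rot'],o['q'],o['contact_force'])
for n in('side','top'):
    s=env.snapshot(n);cv2.imwrite(f'pics/{n}2.png',s['pixels'][:,:,::-1])
```

```text
3.5 [0.50163465 0.29032101 0.49993156] [[-4.29021383e-01  9.03292833e-01 -1.64673237e-03]
 [ 9.03294328e-01  4.29020862e-01 -6.75125109e-04]
 [ 9.66468704e-05 -1.77712712e-03 -9.99998416e-01]] [ 0.10993538  0.33807621 -0.96361157  1.26281995  0.27675956  1.67826554
 -0.3526946 ] [-0.22636895 -1.00099274 -0.0241427 ]
```

View pics/side2.png

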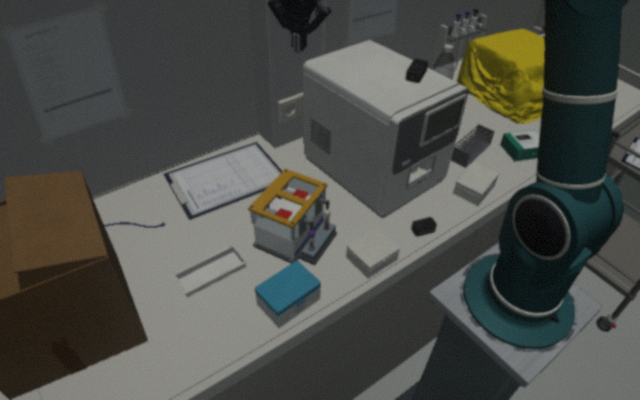

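View pics/top2.png

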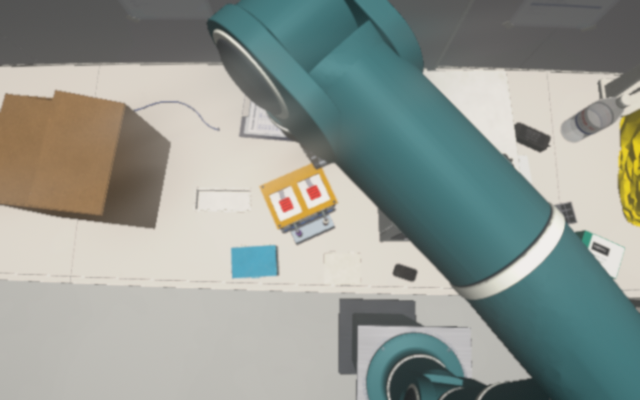

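The tool is directly over the right window with its jaw axis at 25.4°. The side view shows the gripper high at (298,20). From a rough link estimate, the forearm stays above about z=0.45 near the analyser. I'll come down to 60 mm above the guard and look.

Call:
{"method": "send_rows", "body": {
  "motion": [
    [[0, 0, -0.5], 0, 1],
    [[0, 0, -1.0], 0, 1],
    [[0, 0, -1.5], 0, 1],
    [[0, 0, -2.0], 0, 1],
    [[0, 0, -2.5], 0, 1],
    [[0, 0, -3.0], 0, 1],
    [[0, 0, -3.5], 0, 1],
    [[0, 0, -4.0], 0, 1],
    [[0, 0, -4.5], 0, 1],
    [[0, 0, -5.0], 0, 1],
    [[0, 0, -5.0], 0, 1],
    [[0, 0, -5.0], 0, 1]
  ]
}}

```text
clock: 5.1
position: [0.5025, 0.289, 0.2024]
eef_rot: [[-0.426, 0.905, 0.002], [0.905, 0.426, -0.001], [-0.001, 0.001, -1.0]]
contact_force: [0.0, 1.0, 0.2]
width: 0.003
```

Run:
```python
from bench import env
from h import *
o=env.get_obs();print(o['clock'],o['position'],o['eef_rot'],o['q'],o['contact_force'])
for n in('side','top'):
    s=env.snapshot(n);cv2.imwrite(f'pics/{n}3.png',s['pixels'][:,:,::-1])
a=cv2.imread('pics/side3.png')[100:270,200:370];b=cv2.imread('pics/top3.png')
cv2.imwrite('pics/z3.png',np.hstack([cv2.resize(a,(400,400),interpolation=cv2.INTER_CUBIC),cv2.resize(b[130:260,240:370],(400,400),interpolation=cv2.INTER_CUBIC)]))
```

```text
5.1 [0.5024729  0.28897556 0.20242305] [[-4.26073213e-01  9.04686675e-01  1.90709537e-03]
 [ 9.04687727e-01  4.26074883e-01 -5.56968229e-04]
 [-1.31644717e-03  1.48801653e-03 -9.99998026e-01]] [ 0.08722516  0.50592865 -0.87865043  1.73843796  0.43333129  1.10233101
 -0.49039604] [0.01516865 1.04690381 0.22933949]
```

View pics/side3.png

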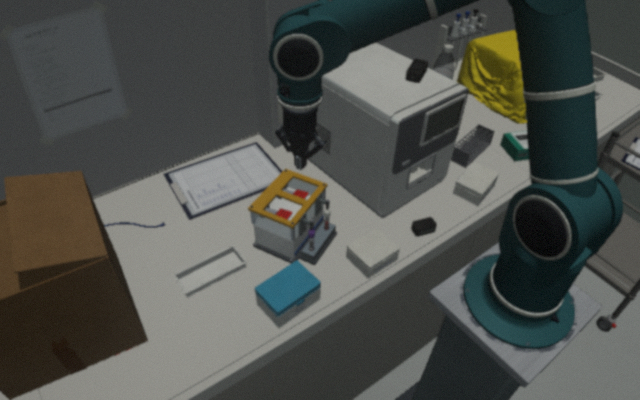

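View pics/z3.png

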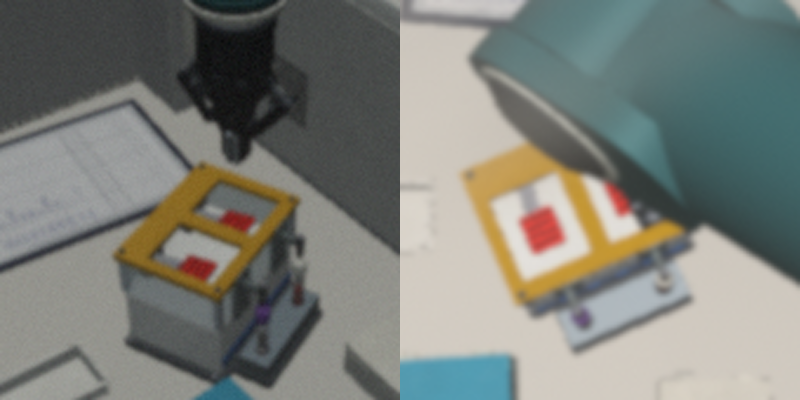

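Run:
```python
from bench import env
from h import *
s=env.snapshot('side');V=s['view']
def proj(p):
    r,_=cv2.Rodrigues(V[:3,:3]);return cv2.projectPoints(np.array(p,float).reshape(-1,1,3),r,V[:3,3],s['camera_matrix'],np.array([s['k1'],0,0,0.]))[0].reshape(-1,2)
o=env.get_obs();p=o['position'];R=o['eef_rot']
pts=[p]+[p+R@np.array([0,dy,-dz]) for dz in(.036,.06) for dy in(-.038,.038)]+[p+R@np.array([dx,0,-.036]) for dx in(-.031,.031)]
im=s['pixels'][:,:,::-1][120:200,260:340].copy();F=8
im=cv2.resize(im,None,fx=F,fy=F,interpolation=cv2.INTER_CUBIC)
for (u,v),c in zip(proj(pts),[(0,255,0)]+[(0,255,255)]*2+[(255,0,255)]*2+[(255,255,0)]*2):
    cv2.circle(im,(int((u-260+.5)*F),int((v-120+.5)*F)),4,c,1)
cv2.imwrite('pics/proj.png',cv2.convertScaleAbs(im[:600],alpha=2.2))
```

```text
(no output)
```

View pics/proj.png

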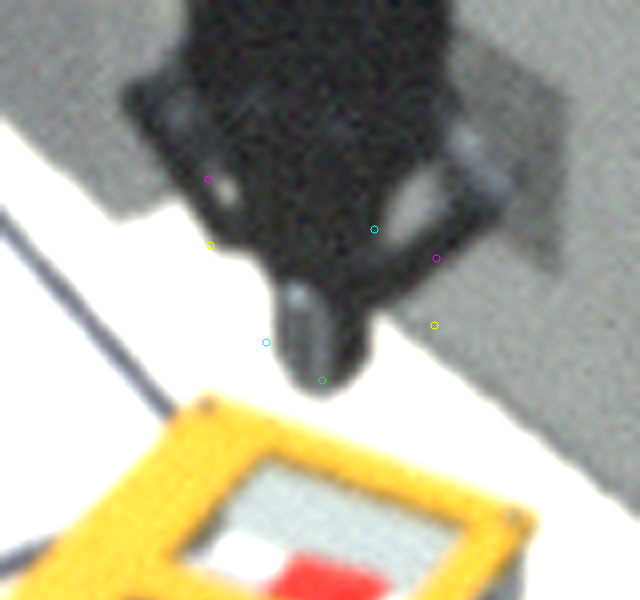

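The projected TCP lands on the visible fingertip at (322,380) in the zoom, so the calibration agrees. The linkage reaches about 25–29 mm from the axis at the guard's level, against a 38 mm half-opening. Next I'll go into the window, stopping 7 mm above the pad.

Call:
{"method": "send_rows", "body": {
  "motion": [
    [[0, 0.02, -0.3], 0, 1],
    [[0, 0.02, -0.6], 0, 1],
    [[0, 0.02, -0.9], 0, 1],
    [[0, 0.02, -1.15], 0, 1],
    [[0, 0.02, -1.3], 0, 1],
    [[0, 0.02, -1.3], 0, 1],
    [[0, 0.02, -1.3], 0, 1]
  ]
}}

```text
clock: 6.12
position: [0.5026, 0.2908, 0.1247]
eef_rot: [[-0.427, 0.904, 0.003], [0.904, 0.427, -0.0], [-0.001, 0.002, -1.0]]
contact_force: [0.8, -0.0, 0.7]
width: 0.002
```

Run:
```python
from bench import env
from h import *
o=env.get_obs();print(o['clock'],o['position'],o['contact_force'],o['joint_vel'])
a=env.snapshot('side')['pixels'][:,:,::-1][140:240,240:340]
cv2.imwrite('pics/z4.png',cv2.convertScaleAbs(cv2.resize(a,(600,600),interpolation=cv2.INTER_CUBIC),alpha=1.6))
```

```text
6.125 [0.50261703 0.29078398 0.12472196] [ 0.81130519 -0.00282538  0.72960685] [ 0.00264369 -0.00506866 -0.00180254 -0.00058749 -0.00121302  0.00184672
  0.00034475]
```

View pics/z4.png

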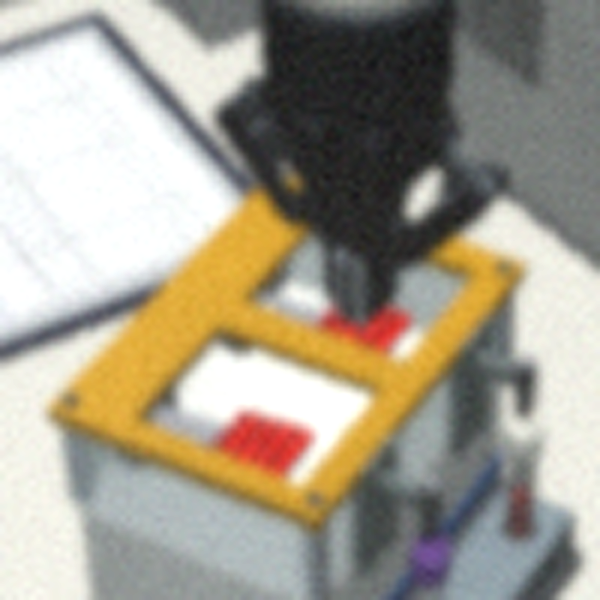

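The tip sits inside the right window above its red pad, around (365,315), with clear margins and no force. Pressing now.

Call:
{"method": "send_rows", "body": {
  "motion": [
    [[0, 0, -0.08], 0, 1],
    [[0, 0, -0.15], 0, 1],
    [[0, 0, -0.2], 0, 1],
    [[0, 0, -0.25], 0, 1],
    [[0, 0, -0.25], 0, 1]
  ]
}}

```text
clock: 6.8
position: [0.5025, 0.2907, 0.1096]
eef_rot: [[-0.427, 0.904, 0.002], [0.904, 0.427, -0.0], [-0.001, 0.002, -1.0]]
contact_force: [-3.4, -2.0, 6.0]
width: -0.003
```

Call:
{"method": "send_rows", "body": {
  "motion": [
    [[0, 0, -0.03], 0, 1],
    [[0, 0, -0.06], 0, 1],
    [[0, 0, -0.06], 0, 1]
  ]
}}

```text
clock: 7.18
position: [0.5023, 0.2907, 0.106]
eef_rot: [[-0.427, 0.904, 0.002], [0.904, 0.427, -0.001], [-0.002, 0.002, -1.0]]
contact_force: [-3.8, -2.4, 7.4]
width: 0.0
```

Call:
{"method": "send_rows", "body": {
  "motion": [
    [[0, 0, -0.03], 0, 1],
    [[0, 0, -0.05], 0, 1],
    [[0, 0, -0.05], 0, 1]
  ]
}}

```text
clock: 7.55
position: [0.5024, 0.2907, 0.1034]
eef_rot: [[-0.427, 0.904, 0.003], [0.904, 0.427, -0.001], [-0.002, 0.002, -1.0]]
contact_force: [-4.4, -4.7, 14.4]
width: -0.001
```

The force stepped from 7.4 to 14.4 N over 2.6 mm, well above the 8 N spring, so the lever is on its stop. I'll push slightly more and hold.

Call:
{"method": "send_rows", "body": {
  "motion": [
    [[0, 0, -0.02], 0, 1],
    [[0, 0, -0.02], 0, 1],
    [[0, 0, -0.02], 0, 1],
    [[0, 0, -0.02], 0, 1],
    [[0, 0, -0.02], 0, 1],
    [[0, 0, -0.02], 0, 1],
    [[0, 0, -0.02], 0, 1],
    [[0, 0, -0.02], 0, 1],
    [[0, 0, -0.02], 0, 1],
    [[0, 0, -0.02], 0, 1],
    [[0, 0, -0.02], 0, 1],
    [[0, 0, -0.02], 0, 1]
  ]
}}

```text
clock: 9.05
position: [0.5025, 0.2908, 0.1031]
eef_rot: [[-0.427, 0.904, 0.003], [0.904, 0.427, -0.001], [-0.003, 0.002, -1.0]]
contact_force: [-7.2, -6.2, 23.0]
width: -0.002
```

Run:
```python
from bench import env
from h import *
o=env.get_obs();print(o['clock'],o['position'],o['contact_force'])
a=env.snapshot('side')['pixels'][:,:,::-1][140:240,240:340]
cv2.imwrite('pics/z5.png',cv2.convertScaleAbs(cv2.resize(a,(600,600),interpolation=cv2.INTER_CUBIC),alpha=1.6))
```

```text
9.05 [0.50245389 0.2907761  0.10313874] [-7.18854273 -6.20146354 23.02993654]
```

View pics/z5.png

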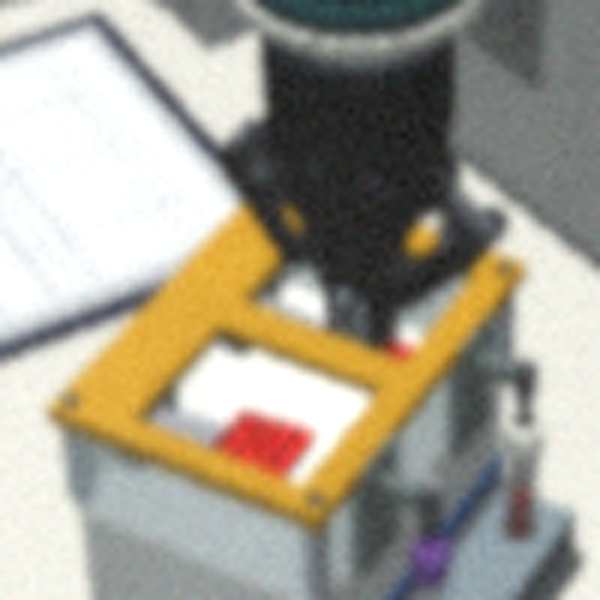

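The lever sits on a hard stop: 23 N, z fixed at 0.103, held for about 1.5 s. The right pad is down at (400,348), the left pad is at rest, and the linkage is clear of the frame. Withdrawing straight up.

Call:
{"method": "send_rows", "body": {
  "motion": [
    [[0, 0, 0.08], 0, 1],
    [[0, 0, 0.2], 0, 1],
    [[0, 0, 0.35], 0, 1],
    [[0, 0, 0.6], 0, 1],
    [[0, 0, 0.9], 0, 1],
    [[0, 0, 1.3], 0, 1],
    [[0, 0, 1.8], 0, 1],
    [[0, 0, 2.3], 0, 1],
    [[0, 0, 2.8], 0, 1],
    [[0, 0, 3.4], 0, 1],
    [[0, 0, 4.0], 0, 1],
    [[0, 0, 4.6], 0, 1],
    [[0, 0, 5.2], 0, 1],
    [[0, 0, 5.2], 0, 1],
    [[0, 0, 5.2], 0, 1],
    [[0, 0, 5.2], 0, 1]
  ]
}}

```text
clock: 11.1
position: [0.5022, 0.2905, 0.4145]
eef_rot: [[-0.427, 0.904, 0.002], [0.904, 0.427, -0.002], [-0.003, 0.001, -1.0]]
contact_force: [0.3, 1.1, -0.9]
width: -0.001
```

Run:
```python
from bench import env
from h import *
o=env.get_obs();print(o['clock'],o['position'],o['contact_force'],abs(o['joint_vel']).max())
s=env.snapshot('side')['pixels'][:,:,::-1]
b=cv2.imread('pics/side0.png')
f=lambda i:cv2.convertScaleAbs(cv2.resize(i[150:290,170:400],(400,244),interpolation=cv2.INTER_CUBIC),alpha=1.5)
d=cv2.absdiff(cv2.GaussianBlur(s,(5,5),0),cv2.GaussianBlur(b,(5,5),0)).max(2)[165:300,170:410];print('diff max',d.max(),(d>20).sum())
cv2.imwrite('pics/z6.png',np.hstack([f(b),f(s)]))
```

```text
11.1 [0.50220246 0.29052621 0.4144797 ] [ 0.30142843  1.1092251  -0.90749282] 0.0036360959131969597
diff max 5 0
```

View pics/z6.png

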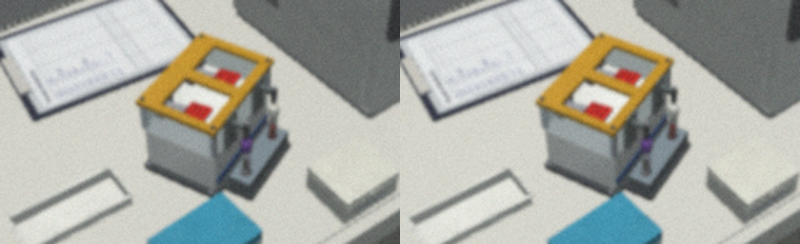

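The before and after views match around the press: both levers are up, and the tubes and boxes haven't moved (max pixel difference 5). The arm is still and in free air.

```bash
python3 -c "
from bench import env
print(env.finish_job())"
```

```text
the job is handed in; nothing more can be done
None
```

The white-capped tube stood at the right station. I reached through the right window with closed fingertips and pressed that lever down. The force rose to 23 N, well above the 8 N spring, and the tip stopped at z = 0.103 m. I kept it down for about 1.5 s, then withdrew straight up to z = 0.41 m and handed the job in at about 11 s.

In the last check, the side view around the press matched the starting picture (largest pixel difference 5 of 255). Both levers were up, and the tubes, slide box, tip box and tray had not moved. The force reading was back near zero, within about 1 N of noise, and the arm was still.

I could not read the lever angle or the guard contact force directly. That the lever was fully down is inferred from the force step and the hard stop. That the guard was not touched is inferred from the measured clearances (roughly 10 mm at the guard's level) and the pictures. No check failed. The camera measurements from the two views disagreed by up to about 3 mm (4 mm for the window centre).

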